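Set up the weld jig with the heavier hold-down weight

ROBOT

A 6-joint arm with a two-finger parallel gripper is mounted at the origin on the work surface. World frame = base frame: x ahead of the robot, y to its left, z up, the work surface at z = 0. Lengths are in m, angles in degrees, forces in N, time in s.
With the tool pointing down it reaches from about 0.325 to 0.85 m from the base axis. Payload 15.5 kg.
Tool frame: the origin (TCP) lies at the very end of the fingers, on their centre line; the grasp point (between the pads) lies arm.grip_depth behind it (arm.grip_depth is the distance from the TCP to the grasp point, in m); z points along the fingers, y is the line along which they close (so a half turn about z gives the same grasp; the last joint's range is limited). The gripper opens to 91 mm and grips with 3 to 60 N. Pads are 32 mm wide; open, the fingers measure 118 mm over their backs; the gripper's body (76 mm by 178 mm) begins 60 mm behind the grasp point.
Start: joints at [60.476, 28.281, 77.091, -0, 74.628, -5.472], TCP at [0.255, 0.571, 0.214] pointing down, gripper open.
Joint ranges: [-166.48, 166.48], [-47.26, 123.95], [12.59, 153.08], [-70.14, 250.14], [6.76, 159.57], [-176.63, 176.63]. Speed limits (degrees/s): [108.29, 108.29, 147.25, 172.46, 172.46, 172.46].

INTERFACE

Orientations are given as a 3x3 rotation matrix whose columns are the frame's x, y, z axes.
In Python, from rig import arm gives the robot as it stands. Calls block until the motion is done:
- arm.move_to(position, orientation): joint-space move of the TCP to a pose.
- arm.move_l(position, orientation=None, feed=0.15): straight line of the TCP; orientation=None keeps the orientation; feed is the mean speed in m/s.
- arm.move_joints(angles): joint-space move.
- arm.grip(opening): finger opening in m; the grip force is fixed at half the most; returns when the fingers have stopped.
- arm.sleep(seconds).
- arm.solve_ik(position, orientation): joint angles nearest the present ones, or None.
- arm.snapshot(name): name is "scene" or "top"; returns the picture (420x560x3 uint8, red, green, blue); there is no depth.
- arm.get_calibration(name): a dict with "intrinsics" (3x3 intrinsics, pixels), "k1" (the pictures are not rectified: a ray, as slopes to the right and down, at radius r is drawn at 1 + k1 r^2 times it, then the intrinsics apply), "cam_to_world" (4x4, takes a point from camera to world coordinates). Camera axes: x right, y down, z forward; pixel columns grow to the right and rows downward; lengths in m; the calibration is good to about 2 mm. A picture is of the moment at which its call begins. get_calibration takes no time and is no camera call.
A pose or a line that the arm cannot do raises arm.Unreachable and nothing moves.
- arm.sign_off(): hands the job in; it is judged then, once.
Readings, each from a call of its own:
- arm.current_t(): time.
- arm.current_joint_positions(): joint angles.
- arm.current_dq(): joint speeds.
- arm.current_tau(): joint torques, N m.
- arm.current_ee_pos(): TCP position.
- arm.current_tool_rot(): TCP orientation.
- arm.current_force(): force on the tool from outside, world axes, zero at the start.
- arm.current_torque(): the same for the moment, N m.
- arm.current_width(): finger opening in m.
- arm.current_grasp_force(): force on a finger pad.
Only numpy, scipy, OpenCV 4.12 (cv2) and the standard library are available. Lean on these libraries where they do the work, as an engineer would, in place of code of your own. Each camera call takes 0.05 s, during which the arm holds its last target. There are 200 camera calls.

TASK

Set up the weld jig for the next bracelet: first push the copper bar fully home against both of the jig's dark stops, its long side on the far stop and its end on the side stop. Then lift the two look-alike brass weights off the cork mat in turn, a few centimetres clear, to feel which is heavier; the lighter one goes back standing on the mat, set down and not dropped, and the heavier one is held upright in the gripper a few centimetres above the middle of the seated bar, touching nothing else. Finish while still holding it there, with the bar still home and the other things on the table left alone.

Things in the scene. Friction and masses are not known exactly. Their poses are not given: they have to be found in the camera images.
- jig: the fixed weld jig: an aluminium plate 110 (x) by 170 (y) by 8 mm thick on the table, with two dark steel stops 14 mm thick that rise 14 mm above the plate. Origin: centre of the plate's underside. The far stop runs along y (from y = -45 to +84 mm), its inner face at x = +40 mm; the side stop runs along x (from x = -40 to +40 mm), its inner face at y = +70 mm. It cannot move. x points away from the robot, y to its left, turned up to 20 degrees
- jig_seat (a point): where the bar's centre is when it is home against both stops (jig frame x = +22, y = +20 mm, 13 mm above the table); axes as the jig's
- bar_center (a point): the loose copper bar, 36 (x) by 100 (y) by 10 mm thick, 0.27 to 0.37 kg, lying on the jig plate 15 to 50 mm short of home in both directions and up to 13 degrees askew. This point is its centre, 5 mm above the plate; its y axis runs along its length
- mat: the fixed cork mat, 90 (x) by 210 (y) by 4 mm thick, on the table. Origin: centre of its underside; y runs along its length
- weight_p_center (a point): one of two look-alike upright brass hold-down weights, plain cylinders 36 mm in diameter and 52 mm high with a thin dark band near the top; the two stand on the cork mat about 110 mm apart. Inside, one has a steel core and the other is mostly hollow, and which is which changes: the lighter weighs 0.16 to 0.20 kg, the heavier 0.40 to 0.48 kg. The core has a little play. This point is its centre, 26 mm above its underside; z is its axis, up
- weight_q_center (a point): one of two look-alike upright brass hold-down weights, plain cylinders 36 mm in diameter and 52 mm high with a thin dark band near the top; the two stand on the cork mat about 110 mm apart. Inside, one has a steel core and the other is mostly hollow, and which is which changes: the lighter weighs 0.16 to 0.20 kg, the heavier 0.40 to 0.48 kg. The core has a little play. This point is its centre, 26 mm above its underside; z is its axis, up
- jar: a small glass jar with a black cap, 52 mm across, 55 mm high (not part of the job: leave it alone); origin at its foot
- pliers: pliers with teal handles lying flat, 145 mm long along x, 14 mm high (not part of the job: leave it alone); origin near the pivot, on the table
- sunglasses: dark sunglasses standing on their lenses and arms, 130 mm wide (y), 140 mm deep, lenses at the origin, arms towards +x, 52 mm high (not part of the job: leave it alone); origin on the table
- bangle: a brass bangle lying flat, 68 mm across, 10 mm high (not part of the job: leave it alone); origin at its centre, underside
- visor: a white magnifier visor, 210 mm deep (x) by 155 mm wide, 35 mm high (not part of the job: leave it alone); origin under its head block
- flask: a teal flask with a black cap, 64 mm across, 150 mm high (not part of the job: leave it alone); origin at its foot
Mind the look-alikes: they are no part of the job. Leave any purple look-alike of the part that bears weight_q_center alone.

How it is judged:
By the outcome, as a careful person would: the job done as asked, in the order asked, and still so for the second after the job is handed in, while the arm keeps its last pose, push and grip.
It also fails if it takes over 72 s, if anything falls off the work surface, if the arm or the gripper's body presses on something with over 40 N, if the wrist force passes 120 N, or if a joint passes its speed limit or range.

## Working session

There is one attempt and no reset: what is moved stays moved. The work goes in short steps, each a Python script; the robot and the scene stay as the last script left them, time stands still between calls to the robot, and variables do not carry over. Pictures are saved under pics/ and viewed, at most 10 in all, crops included, and the job is handed in when it is done.

```bash
ls; mkdir -p pics; python3 - <<'E'
from rig import arm
import cv2
for n in("scene","top"):
    im=arm.snapshot(n); cv2.imwrite(f"pics/{n}0.png",im[:,:,::-1])
    c=arm.get_calibration(n); print(n,c)
print(arm.grip_depth,arm.current_t(),arm.current_tool_rot(),arm.current_width(),arm.current_force())
E
```

```text
pics
scene {'intrinsics': array([[480.85875245,   0.        , 268.42032524],
       [  0.        , 480.85875245, 206.36157162],
       [  0.        ,   0.        ,   1.        ]]), 'k1': 0.05416409957716276, 'cam_to_world': array([[ 0.52423183,  0.54085949, -0.65776287,  1.42837599],
       [ 0.85157355, -0.33464604,  0.4035276 , -0.52520693],
       [-0.001866  , -0.77167548, -0.63601374,  0.91015117],
       [ 0.        ,  0.        ,  0.        ,  1.        ]])}
top {'intrinsics': array([[431.85316938,   0.        , 274.15025462],
       [  0.        , 431.85316938, 210.27998807],
       [  0.        ,   0.        ,   1.        ]]), 'k1': -0.12562651390510265, 'cam_to_world': array([[ 0.0179069 , -0.99352925,  0.11215598,  0.39263172],
       [-0.99970649, -0.01596076,  0.01822609, -0.03574662],
       [-0.01631805, -0.11244943, -0.99352345,  1.44835822],
       [ 0.        ,  0.        ,  0.        ,  1.        ]])}
0.0188 0.1 [[-9.13157087e-01  4.07607495e-01 -5.14553224e-04]
 [ 4.07607811e-01  9.13156610e-01 -9.37415352e-04]
 [ 8.77701542e-05 -1.06574339e-03 -9.99999428e-01]] 0.09106716339728144 [ 0.61484759 -0.14891777  0.04216128]
```

View pics/scene0.png

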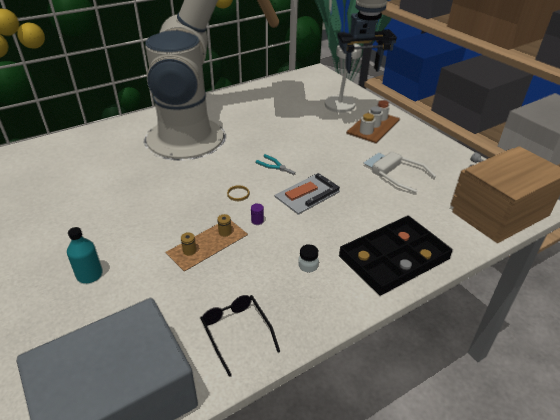

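View pics/top0.png

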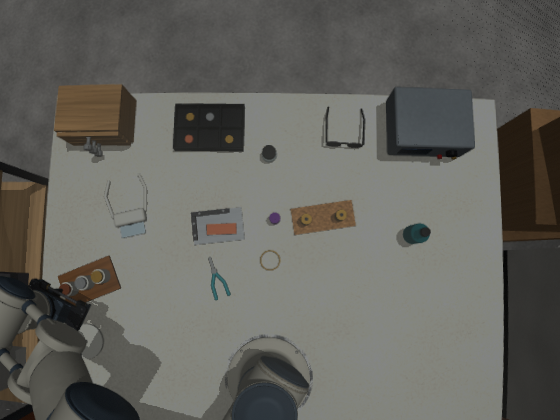

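The scene view shows the brass weights at (189,243) and (224,225) on the cork, the purple look-alike at (257,214) and the jig with the bar at (305,190). In the top view the same things are at (306,219), (341,215), (274,218) and (218,226). Other things that could be mistaken for them: the jar at (268,153), the tray cups at (190,117), (210,117), (189,139) and (229,139), and the spice pots at (66,289), (82,283) and (97,276). I choose the two brass cylinders on the cork, and I'll check that choice and the jig in close crops.

```bash
cat >h.py <<'E'
import numpy as np, cv2
from rig import arm
def ray(n,px):
    c=arm.get_calibration(n); T=c["cam_to_world"]
    u=cv2.undistortPoints(np.float64(px).reshape(-1,1,2),c["intrinsics"],np.array([c["k1"],0,0,0.]))[:,0]
    return T[:3,3],np.c_[u,np.ones(len(u))]@T[:3,:3].T
def onz(n,px,z):
    o,d=ray(n,px); return o+d*((z-o[2])/d[:,2])[:,None]
def blob(m):
    k,l,s,c=cv2.connectedComponentsWithStats(m.astype(np.uint8)); i=1+s[1:,4].argmax()
    return (l==i),s[i]
E
python3 - <<'E'
import cv2
a=cv2.imread("pics/top0.png")[190:255,180:375]; b=cv2.imread("pics/scene0.png")[165:275,155:350]
I=cv2.INTER_NEAREST
cv2.imwrite("pics/c.png",cv2.vconcat([cv2.resize(a,None,fx=3.4,fy=3.4,interpolation=I),cv2.resize(b,None,fx=3.4,fy=3.4,interpolation=I)][:]))
E
python3 -c "
import cv2;print(cv2.imread('pics/c.png').shape)"
```

```text
(595, 663, 3)
```

View pics/c.png

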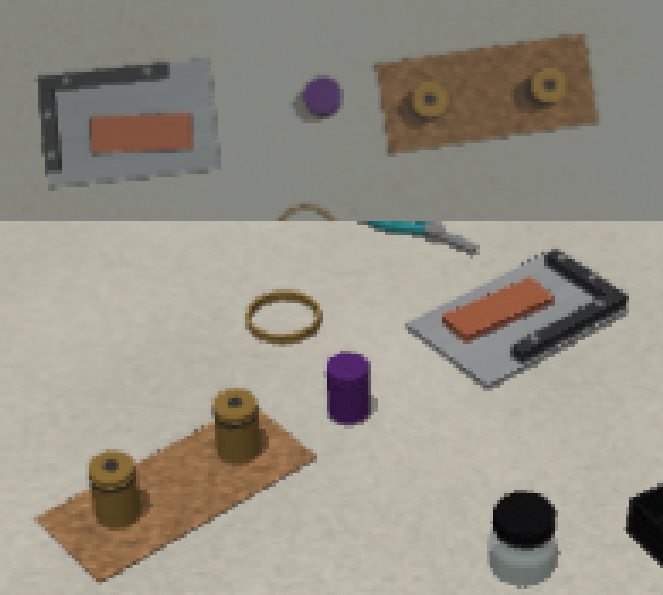

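The close crop confirms the choice. Two brass cylinders with a dark centre dot stand on the cork, with top-view centres near (306.5,219.4) and (341.5,215). The purple one stands alone, and the copper bar lies on the plate with the stops to its upper left. Next I'll measure them.

```bash
cat >>h.py <<'E'
def fit2d(M,W):
    M=np.array(M)/1000; mc,wc=M.mean(0),W.mean(0); H=(M-mc).T@(W-wc); a=np.arctan2(H[0,1]-H[1,0],H[0,0]+H[1,1])
    R=np.array([[np.cos(a),-np.sin(a)],[np.sin(a),np.cos(a)]]); t=wc-R@mc
    return t,R,np.degrees(a),np.linalg.norm(M@R.T+t-W,axis=1)*1000
def bar(n,im):
    h=cv2.cvtColor(im,cv2.COLOR_RGB2HSV).astype(int); m=((h[...,0]<12)&(h[...,1]>120)&(h[...,2]>90))
    y0,y1,x0,x1=(195,255,185,250) if n=="top" else (165,225,260,350)
    w=np.zeros_like(m); w[y0:y1,x0:x1]=m[y0:y1,x0:x1]
    b,s=blob(w); c=cv2.findContours(b.astype(np.uint8),0,cv2.CHAIN_APPROX_NONE)[0][0]
    ys,xs=np.nonzero(b); cen=onz(n,[[xs.mean(),ys.mean()]],.018)[0,:2]
    p=onz(n,c.reshape(-1,2),.018)[:,:2]; r=cv2.minAreaRect((p*1000).astype(np.float32))
    return cen,r,b.sum()
E
python3 - <<'E'
from h import *
np.set_printoptions(precision=4,suppress=True)
T={(54,84):(38,76,22),(54,-45):(169,63,22),(40,-45):(169,77,22),(-40,84):(47,174,22),(-40,70):(61,172,22),(40,70):(59,88,22),(55,-85):(213,59,8),(-55,-85):(219,171,8),(-55,85):(50,188,8)}
S={(54,84):(628,298,22),(55,-85):(488,385,8),(-55,-85):(406,325,8),(54,-45):(515,352,22),(-40,84):(552,250,22)}
for n,D,o,dy in(("top",T,(180,190),0),("scene",S,(155,165),221)):
    W=np.array([onz(n,[[o[0]+u/3.4-.5,o[1]+(v-dy)/3.4-.5]],z/1000)[0,:2] for u,v,z in D.values()])
    t,R,a,e=fit2d(list(D),W); print(n,"jig",t,a,e)
    im=cv2.imread(f"pics/{n}0.png")[:,:,::-1]; print(n,"bar",bar(n,im), "in jig",(bar(n,im)[0]-t)@R)
    for name,(u,v) in zip("pqm",((430,100),(549,85),(323,94)) if n=="top" else ((235,402),(111,466),(348,367))):
        print(name,onz(n,[[o[0]+u/3.4-.5,o[1]+(v-dy)/3.4-.5]],.052 if name=='m' else .056)[0])
    M={(45,105):(377,65),(45,-105):(584,35),(-45,-105):(598,125),(-45,105):(389,155)} if n=="top" else {(-45,-105):(36,518),(45,-105):(100,581),(45,105):(316,458)}
    W=np.array([onz(n,[[o[0]+u/3.4-.5,o[1]+(v-dy)/3.4-.5]],.004)[0,:2] for u,v in M.values()])
    print("mat",fit2d(list(M),W))
E
```

```text
top jig [0.4994 0.1786] 6.746288846805047 [1.7637 0.5908 1.6563 2.1596 1.5794 4.4581 2.2715 2.2124 0.4202]
top bar (array([0.49  , 0.1662]), ((490.1930236816406, 166.61672973632812), (30.071205139160156, 94.13680267333984), 1.0682474374771118), np.int64(275)) in jig [-0.0108 -0.0112]
p [ 0.5234 -0.1137  0.056 ]
q [ 0.5395 -0.2272  0.056 ]
m [ 0.5278 -0.0117  0.052 ]
mat (array([ 0.5343, -0.1732]), array([[ 0.9876, -0.1571],
       [ 0.1571,  0.9876]]), np.float64(9.03623543274301), array([1.3518, 0.6899, 1.0389, 0.2681]))
scene jig [0.4998 0.1796] 7.27790178169651 [2.2151 2.7488 2.6117 4.8855 2.1471]
scene bar (array([0.4917, 0.1639]), ((492.9627990722656, 165.2461395263672), (40.12535858154297, 102.21269226074219), 2.732543468475342), np.int64(250)) in jig [-0.01   -0.0146]
p [ 0.5224 -0.1121  0.056 ]
q [ 0.539  -0.2269  0.056 ]
m [ 0.5279 -0.0108  0.052 ]
mat (array([ 0.5359, -0.1724]), array([[ 0.9874, -0.1581],
       [ 0.1581,  0.9874]]), np.float64(9.098185677507308), array([0.6222, 1.4433, 1.6427]))
```

```bash
cat >>h.py <<'E'
JT=np.array([.4996,.1790]); A=np.radians(7.0)
JR=np.array([[np.cos(A),-np.sin(A)],[np.sin(A),np.cos(A)]])
def J(x,y,z): return np.r_[JT+JR@np.array([x,y])/1000,z/1000]
def rot(deg,pos):
    "tool down, closing line along heading deg; picks the nearer half turn"
    best=None
    for k in(0,180):
        a=np.radians(deg+k); Y=np.array([np.cos(a),np.sin(a),0]); Z=np.array([0,0,-1.])
        R=np.c_[np.cross(Y,Z),Y,Z]; q=arm.solve_ik(pos,R)
        if q is None: continue
        d=np.abs(np.array(q)-arm.current_joint_positions()).max()
        if best is None or d<best[0]: best=(d,R)
    return best[1]
def push(d,p,start,n,lim,step=1.):
    "from jig pose p (mm, at coordinate start along axis d) step until the contact force rises by lim"
    u=np.r_[JR[:,d],0]; f0=arm.current_force()@u
    for i in range(n):
        p=list(p); p[d]=start+i*step; arm.move_l(J(*p),feed=.03)
        f=-(arm.current_force()@u-f0)
        if f>lim: break
    return p[d],f
E
python3 - <<'E'
from h import *
np.set_printoptions(precision=3,suppress=True)
arm.grip(0.0)
p=J(-62,-13,90); R=rot(7,p); arm.move_to(p,R); print(arm.current_t(),arm.current_width())
arm.move_l(J(-62,-13,12),feed=.15); f0=arm.current_force()
arm.move_l(J(-18,-13,12),feed=.06); print(arm.current_t(),arm.current_force()-f0, arm.current_ee_pos()-J(-18,-13,12))
print(push(0,(0,-13,12),-17,14,12),arm.current_t(),(JR.T@(arm.current_ee_pos()[:2]-JT))*1000)
E
```

```text
3.175 0.0005429569297533395
4.725 [-0.286  0.28  -0.402] [-0.  0. -0.]
(-4.0, np.float64(-0.10372961130019809)) 8.225 [ -3.862 -12.972]
```

```bash
python3 - <<'E'
from h import *
for n,(y,x) in(("top",(180,165)),("scene",(150,240))):
    im=arm.snapshot(n); cv2.imwrite(f"pics/{n}1.png",im[:,:,::-1])
    c=im[y:y+85,x:x+110,::-1]; cv2.imwrite(f"pics/{n}1c.png",cv2.resize(c,None,fx=3.5,fy=3.5,interpolation=cv2.INTER_NEAREST))
cv2.imwrite("pics/c1.png",cv2.hconcat([cv2.imread("pics/top1c.png"),cv2.imread("pics/scene1c.png")]))
E
```

```text
(no output)
```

View pics/c1.png

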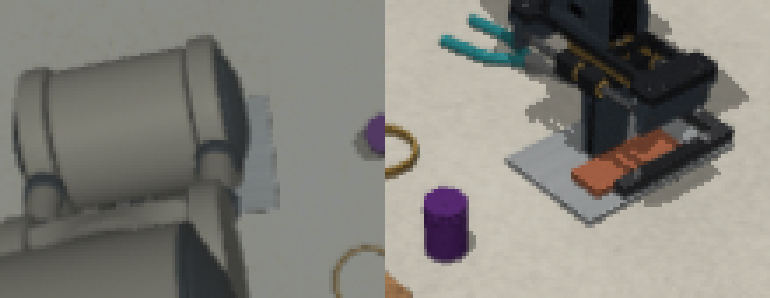

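The scene crop (right half) shows the fingers on the bar's near side, with the bar moved to just short of the far stop. The top view is hidden by the arm. I'll keep pushing.

```bash
python3 - <<'E'
from h import *
np.set_printoptions(precision=3,suppress=True)
print(push(0,(0,-13,12),-3.3,22,10,.7),arm.current_t(),arm.current_force(),(JR.T@(arm.current_ee_pos()[:2]-JT))*1000)
im=arm.snapshot("scene")[150:235,240:350,::-1]
cv2.imwrite("pics/c2.png",cv2.resize(im,None,fx=5,fy=5,interpolation=cv2.INTER_NEAREST))
E
```

```text
(-1.2000000000000002, np.float64(10.204065888593815)) 9.325 [-11.32   -0.552   8.748] [ -3.305 -13.075]
```

```bash
python3 - <<'E'
from h import *
np.set_printoptions(precision=3,suppress=True)
arm.move_l(J(-15,-13,12),feed=.1); arm.move_l(J(-15,-13,40),feed=.15)
arm.move_l(J(17,-92,40),feed=.2); arm.move_l(J(17,-92,12),feed=.15); f0=arm.current_force()
arm.move_l(J(17,-53,12),feed=.06); print(arm.current_t(),JR.T@(arm.current_force()-f0)[:2])
print(push(1,(17,0,12),-52.3,30,10,.7),arm.current_t(),arm.current_force()-f0,(JR.T@(arm.current_ee_pos()[:2]-JT))*1000)
im=arm.snapshot("scene")[150:235,240:350,::-1]
cv2.imwrite("pics/c2.png",cv2.resize(im,None,fx=5,fy=5,interpolation=cv2.INTER_NEAREST))
E
```

```text
11.7083 [ 0.325 -0.673]
(-45.3, np.float64(10.840009324509051)) 14.4583 [  1.91  -11.365   0.375] [ 17.057 -46.097]
```

View pics/c2.png

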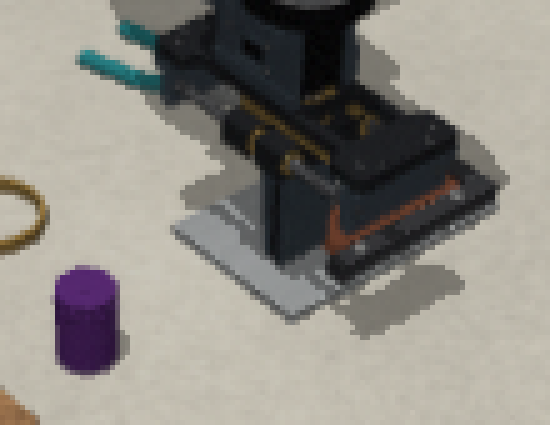

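The scene crop shows the fingers at the bar's near end, around (290,250), and the bar along the far stop. The y push ended at -30.1 mm, which agrees with home. A last x push follows, then a clear look.

```bash
python3 - <<'E'
from h import *
np.set_printoptions(precision=3,suppress=True)
arm.move_l(J(17,-52,12),feed=.1); arm.move_l(J(17,-52,40),feed=.15)
arm.move_l(J(-18,20,40),feed=.2); arm.move_l(J(-18,20,12),feed=.15); f0=arm.current_force()
arm.move_l(J(-6,20,12),feed=.06)
print(push(0,(0,20,12),-5.3,14,12,.7),arm.current_t(),arm.current_force()-f0,(JR.T@(arm.current_ee_pos()[:2]-JT))*1000)
arm.move_l(J(-18,20,12),feed=.1); arm.move_l(J(-18,20,110),feed=.25)
# go above weight p, opening on the way; look
p=np.array([.5229,-.1129,.12]); R=rot(9,p); arm.move_to(p,R); arm.grip(.075); print(arm.current_t())
for n,(y,x) in(("top",(195,180)),("scene",(150,240))):
    im=arm.snapshot(n); print(n,bar(n,im), (bar(n,im)[0]-JT)@JR)
    c=im[y:y+85,x:x+110,::-1] if n=="scene" else im[y:y+65,x:x+84,::-1]; cv2.imwrite(f"pics/{n}2c.png",cv2.resize(c,(440,340),interpolation=cv2.INTER_NEAREST))
cv2.imwrite("pics/c3.png",cv2.hconcat([cv2.resize(cv2.imread(f"pics/{n}2c.png"),(395,340),interpolation=cv2.INTER_NEAREST) for n in("top","scene")]))
E
```

```text
(-0.40000000000000036, np.float64(14.981728660773486)) 18.325 [-15.3    -0.622  12.053] [-3.416 19.904]
21.575
top (array([0.52 , 0.203]), ((520.10498046875, 203.9117889404297), (33.07371520996094, 96.06940460205078), 7.338167667388916), np.int64(275)) [0.023 0.022]
scene (array([0.518, 0.202]), ((517.7162475585938, 202.25909423828125), (30.355234146118164, 105.57184600830078), 8.512202262878418), np.int64(209)) [0.021 0.02 ]
```

View pics/c3.png

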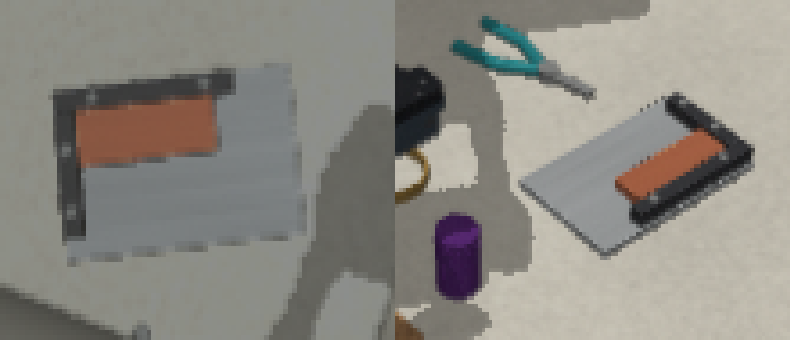

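Both views show the bar flush in the corner: in the left crop it is at (78–217, 95–165), touching the dark stops on two sides. The measured centre is jig (22,21) mm at 7.3 degrees. Now I'll weigh p.

```bash
cat >>h.py <<'E'
ZG=.014
def lift(p):
    arm.move_l([*p,ZG],feed=.12); arm.grip(.025); arm.sleep(.2); f0=arm.current_force()[2]
    print("width",arm.current_width(),"grip",arm.current_grasp_force())
    arm.move_l([*p,ZG+.05],feed=.08); arm.sleep(.4)
    f=np.mean([arm.current_force()[2] for _ in range(5)]); print("fz before",f0,"lifted",f,"t",arm.current_t(),"width",arm.current_width()); return f
def down(p):
    arm.move_l([*p,ZG+.004],feed=.08); f0=arm.current_force()[2]
    for i in range(12):
        z=ZG+.004-.0005*(i+1); arm.move_l([*p,z],feed=.02)
        f=arm.current_force()[2]-f0
        if f>1.5: break
    print("down z",z,"df",f); arm.grip(.075); arm.move_l([*p,.12],feed=.2)
E
python3 - <<'E'
from h import *
print(arm.current_force(), arm.current_ee_pos())
lift([.5229,-.1129])
E
```

```text
[ 0.72794238 -0.06195798 -0.14349127] [ 0.52291153 -0.11291411  0.12001999]
width 0.03576566236105433 grip 30.000562819696313
fz before 4.306630568854592 lifted -1.8031118773971566 t 24.7667 width 0.03607957889642788
```

p reads about 1.7 N (0.17 kg), so it is the lighter one. I'll set it down standing and lift q.

```bash
python3 - <<'E'
from h import *
down([.5229,-.1129])
q=[.5392,-.2270]; p=np.r_[q,.12]; arm.move_to(p,rot(9,p)); print(arm.current_force()[2],arm.current_t())
lift(q)
for n in("top","scene"): cv2.imwrite(f"pics/{n}3.png",arm.snapshot(n)[:,:,::-1])
s=cv2.imread("pics/scene3.png")[165:285,150:320]
cv2.imwrite("pics/c4.png",cv2.resize(s,None,fx=4,fy=4,interpolation=cv2.INTER_NEAREST))
E
```

```text
down z 0.014000000000000002 df 2.8691912286605286
-0.3900166223384109 29.45
width 0.03539994941574107 grip 30.000300661195865
fz before 3.2611687520878108 lifted -4.767167749279708 t 32.5417 width 0.03564374825849733
```

View pics/c4.png

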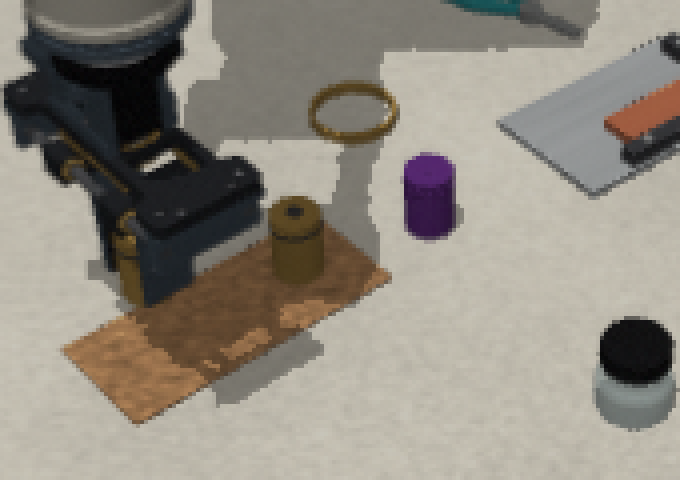

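q reads about 4.4 N (0.45 kg), so it is the heavier one. p stands upright on the mat at crop (297,240). Now I'll carry q to above the bar.

```bash
python3 - <<'E'
from h import *
e=arm.current_ee_pos()
arm.move_l([e[0],e[1],.15],feed=.12)
s=J(22,20,150); print(s); arm.move_l(s,feed=.12); arm.move_l([s[0],s[1],.064],feed=.06); arm.sleep(.6)
print(arm.current_t(),arm.current_force(),arm.current_width(),arm.current_ee_pos(),arm.current_tool_rot()[:,2])
im=arm.snapshot("scene"); print(bar("scene",im))
cv2.imwrite("pics/c5.png",cv2.resize(im[130:250,160:350,::-1],None,fx=4,fy=4,interpolation=cv2.INTER_NEAREST))
E
```

```text
[0.51899863 0.20153205 0.15      ]
39.4167 [ 0.10167926 -0.35150055 -3.95325732] 0.03535247641139109 [0.51900082 0.20151161 0.06399999] [-1.41337550e-06 -2.38953175e-05 -1.00000000e+00]
(array([0.51784002, 0.20043488]), ((517.6060180664062, 200.9429473876953), (29.877016067504883, 102.71969604492188), 7.604455947875977), np.int64(205))
```

View pics/c5.png

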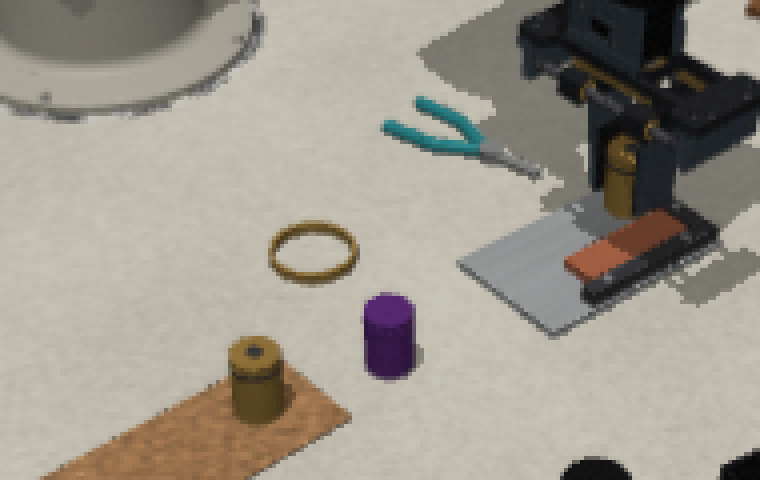

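The crop shows the heavy weight held upright at (620,178) above the bar, which is still flush against the stops at (625,243). The light weight stands on the mat at (257,380), and the other things look undisturbed.

```bash
python3 -c "
from rig import arm
print(arm.sign_off())"
```

```text
the job is handed in; nothing more can be done
None
```

The job is handed in at about 39 s of the 72 s: the bar is home against both stops, the lighter weight (p, about 0.17 kg) stands back on the mat, and the heavier one (q, about 0.45 kg) is held upright about 3.5 cm above the middle of the bar.

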